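# Clamp a re-glued book in the ratchet book press

### The arm

A 6-joint arm with a two-finger parallel gripper is mounted at the origin on a cart in front of the work surface, level with it; the furniture and walls round the work are solid. World frame = base frame: x ahead of the robot, y to its left, z up, the work surface at z = 0. Lengths are in m, angles in degrees, forces in N, time in s.
With the tool pointing down it reaches from about 0.25 to 0.725 m from the base axis. Payload 9.7 kg.
Tool frame: the origin (TCP) lies on the mounting face of the last link; the fingertips stand 173 mm ahead of it and the grasp point (between the pads) lies 155 mm ahead of it; z points along the fingers, y is the line along which they close (so a half turn about z gives the same grasp; the last joint's range is limited). The gripper opens to 85 mm and grips with 20 to 120 N. Pads are 22 mm wide; open, the fingers measure 114 mm over their backs; the gripper's body (76 mm by 85 mm) begins 54 mm behind the grasp point. The pads swing forward as they close: fully open they stand 13 mm farther back than shut.
Start: joints at [-71.219, 4.979, 10.078, 95.1, 0, 90], TCP at [0.177, -0.521, 0.405] pointing down, gripper open.
Joint ranges: [-179.16, 179.16], [-48.56, 103.87], [-65.8, 70.77], [-126.05, 130.52], [-82.76, 87.17], [-180, 180]. Speed limits (degrees/s): [127.2, 127.2, 147.25, 180, 180, 180].

### API

Orientations are given as [roll, pitch, yaw] about the fixed x, y, z axes, in that order (R = Rz(yaw) Ry(pitch) Rx(roll)).
In Python, from workcell import bot, camera, camera_model, outline_of, pinpoint gives the robot as it stands.
- The arm moves only by the tool move_arm, never from a script. Its arguments are lists of equal length, an entry for each row: "jaw": the closure, from 0 (fully open) to 1 (shut); "delta_pos": the shift along the world's x, y, z in m, a list of three; "yaw": the turn about the world's z in rad. In form: {"jaw": [jaw, ...], "delta_pos": [[dx, dy, dz], ...], "yaw": [yaw, ...]}. A call has 1 to 10 rows; each row shifts and turns the commanded pose from where the row before left it; what a row does not reach is not made up. A row lasts 1/12 s, in which the tool goes at most 41.7 mm and 7.16 degrees, less where a joint would pass 70% of its speed; a pose out of reach is approached as far as the arm can. A call with a gripper value outside its range is refused whole. The fingers move at their own pace and stop on an object; "force" is the grip in N (left out, the last holds). Time passes only in rows, so rows that do not move let the fingers close. It gives the time, the measured TCP pose, the force, the opening and the grip force at its end, in the units of the state.
- bot.get_obs(): the state, without advancing time (a new reading comes with each control period).
- camera(name): name is "scene" or "top" or "wrist"; returns the picture (480x640x3 uint8, red, green, blue); there is no depth.
- camera_model(name): a dict with "fx", "fy", "cx", "cy" (pixels), "k1" (the pictures are not rectified: a ray, as slopes to the right and down, at radius r is drawn at 1 + k1 r^2 times it, then the intrinsics apply), "R" (3x3) and "t" (3): a world point X has camera coordinates R X + t. Camera axes: x right, y down, z forward; pixel columns grow to the right and rows downward; lengths in m; the calibration is good to about 2 mm. A picture is of the moment at which its call begins: read the wrist's pose just before it. camera_model takes no time and is no camera call; for the wrist camera it gives the pose at the moment of the call.
- bot.job_done(): hands the job in; it is judged then, once.
Trained networks look in the newest picture that a camera, given by its name, has taken for a name from the list of things; names that differ only in an ending like _2 or _b are one class to them, and where a whole thing is asked for, a point or a joint stands for the part that bears it (a point fixed in the world has none). Each returns a list of dicts, best first, with "confidence" (0 to 1); they miss things now and then, are a little off and sometimes report something else, mostly with a low value. They report only what shows in the picture. A call takes as long as a camera call. They do not tell look-alikes from the thing itself.
- outline_of(camera, thing): "mask" (480x640 bool, what is visible of it) and "xy" ([column, row] in pixels, amid what is visible of it).
- pinpoint(camera, thing): "xy" ([column, row] in pixels: a listed point, or the origin of a listed thing).
The state is a dict: "time": time; "q": joint angles; "qd": joint speeds; "joint_efforts": joint torques, N m; "ee_pos": TCP position; "tcp_rot": TCP orientation; "wrist_force": force on the tool from outside, world axes, zero at the start; "torque": the same for the moment, N m; "opening": finger opening in m; "grasp_force": force on a finger pad.
Only numpy, scipy, OpenCV 4.12 (cv2) and the standard library are available. Lean on these libraries where they do the work, as an engineer would, in place of code of your own. Each camera call takes 0.05 s, during which the arm holds its last target. There are 200 camera calls.

### The job

The book in the wire rack has a freshly glued spine and has to dry in the book press. Throw the press's pawl off the ratchet, turn the knob back until the jaws stand wide enough for the book, and stand the book on the bed between the jaws, spine up as it is in the rack and centred along them. Then drop the pawl back onto the ratchet and wind the knob up click by click until the sprung pressure plate is pushed well back, so that the press holds the book tight on its own; leave the notebook and the glue stick undisturbed.

Things in the scene. Friction and masses are not known exactly. Their poses are not given: they have to be found in the camera images.
- press: Grey cast book press on the desk, 270 x 150 mm, fixed. Origin: centre of its underside; x runs from the gear housing (near end) to the fixed jaw (far end), z up. Bed top z = 10 mm. Both jaws are 130 mm wide along y, tops at z = 72 mm; the sliding one closes to +x. Housing: x -108 to -12, y -50 to 50, top z = 52. Pawl bracket: x -60, y 56 to 76, up to z = 80.
- bed (a point): Foot of the fixed jaw's cork face, on the bed's top, mid-width (press x = 92, y = 0, z = 10 mm); axes as the press.
- knob (a joint): 0 rad: jaws wide open (34 mm); grows as the knob turns clockwise from above, closing them 12 mm a rad, to 2.65 rad; starts near 2. Its ratchet disc (radius 42 mm, tooth tops z = 66 mm) has 24 saw teeth: 0.262 rad or 3.1 mm of jaw each. Pawl on: turns only clockwise and, let go, falls back up to one tooth. Pawl off: turns easily both ways, and the plate's spring would unwind it.
- knob_grip (a point): Middle of the knob's black bar grip, on its upright axis (press x = -60, y = 0, z = 94 mm). The bar is 50 mm long along this point's x, 15 mm thick along its y, and reaches from z = 79 to 107 mm.
- pawl (a joint): Steel pawl on a level pin along press x, at press x = -60, y = 66, z = 72 mm, beside the disc. 0 to 0.14 rad: down, nose on the teeth. Grows as its upright arm is tipped outward (press +y), lifting the nose; past about 0.6 it falls outward by its weight to its stop at 1.15 and stays off. Tipped back in past there, it drops onto the teeth. Moves with under 1 N.
- pawl_tab (a point): Middle of the thumb tab on top of the pawl's upright arm (an 8 mm rod), 46 mm from the pin: press y = 66, z = 118 mm when down, about y = 108, z = 91 mm when thrown off. Tab 20 mm along press x, 6 mm thick, 18 mm tall; its tip is 55 mm from the pin.
- plate (a joint): Sprung pressure plate on the sliding jaw. 0 m: fully out; grows as something between the jaws pushes it back, up to 0.0088 m; 2.5 N a mm.
- plate_face (a point): Middle of the pressure plate's cork face, which looks to the fixed jaw; axes as the press.
- book: Thin hardback, 170 long, 119 tall as it stands, 13 mm thick, 0.16 kg, the smaller of the two in the rack, on its long edge, spine up. Origin: middle of one cover, 59.5 mm above the lower edge, 60 mm below the spine. Its x runs along the length, y up to the spine, z through the thickness to the other cover (the same way as the rack's x).
- notebook: Larger wire-bound notebook, 210 x 152 x 14 mm, standing in the other end slot of the rack. Origin: near the middle of one cover.
- rack: Wire book rack, base 130 x 150 x 8 mm, fixed. Five wire hoops 26 mm apart along its x, tops at z = 79 mm; the book stands in the first or last of the four slots (39 mm from the centre), its length along the rack's y. Origin: centre of the underside, z up.
- glue_stick: Glue stick, 22 mm across and 88 mm tall, standing between press and rack. Origin: centre of its foot.
There are look-alikes about, which are no part of the job. What is shaped like the book but green or purple is not meant.

How it is judged (in metres and radians):
On the way, in this order (a step that is already met when the one before it is completed fails the run):
1. the pawl is thrown off the ratchet while the jaw is still wound in (value of joint pawl above 0.8 rad and value of joint knob above 1.6 rad), for 0.1 s.
2. the book stands on the bed between the open jaws, spine up, not yet clamped (x of book in the frame of press between 0.055 and 0.1 m and y of book in the frame of press between -0.025 and 0.025 m and z of book in the frame of press below 0.076 m and angle between book's own y axis and vertical below 0.15 rad and value of joint plate below 0.0015 m), for 0.2 s.
At the end, for the whole second after the job is handed in: the book stands still on the bed (within 6 mm), spine up (within 0.15 rad), centred along the jaws within 25 mm, clamped so that the pressure plate is pushed back more than 2 mm, with the pawl down on the ratchet (below 0.2 rad) (x of book in the frame of press between 0.055 and 0.1 m and y of book in the frame of press between -0.025 and 0.025 m and z of book in the frame of press below 0.076 m and angle between book's own y axis and vertical below 0.15 rad and value of joint plate above 0.002 m and value of joint pawl below 0.2 rad and linear speed of book below 0.02 m/s); the robot touches nothing.
It fails at once if the notebook is moved more than 20 mm (distance of notebook from where it was at the start of the episode above 0.02 m).
It fails at once if the glue stick is moved more than 20 mm or knocked over (distance of glue_stick from where it was at the start of the episode above 0.02 m or angle between glue_stick's own z axis and vertical above 0.5 rad).
It also fails if it takes over 72 s, if anything falls off the work surface, if the arm or the gripper's body presses on something with over 40 N, if the wrist force passes 120 N, or if a joint passes its speed limit or range.

## Working session

There is one attempt and no reset: what is moved stays moved. The work goes in short steps, Python scripts to look and compute and a tool call to move; the robot and the scene stay as the last step left them, time stands still between calls to the robot, and variables do not carry over. Pictures are saved under pics/ and viewed, at most 10 in all, crops included, and the job is handed in when it is done.

Besides the shell and the picture viewer there is one more tool, called after "Request:" as name(argument=value, ...) on one line, values as JSON. move_arm: Moves the arm, as the interface text tells. Its arguments: {"type":"object","properties":{"jaw":{"type":"array"},"delta_pos":{"type":"array"},"yaw":{"type":"array"},"force":{"type":"number"}},"required":["jaw","delta_pos","yaw"]}

```bash
mkdir -p pics; ls; cat > h.py <<'E'
from workcell import bot, camera, camera_model, outline_of, pinpoint
import numpy as np, cv2
def ray(cam,xy,m=None):
    m=m or camera_model(cam)
    d=np.array([(xy[0]-m['cx'])/m['fx'],(xy[1]-m['cy'])/m['fy']]);u=d.copy()
    for _ in range(20): u=d/(1+m['k1']*(u@u))
    R=np.array(m['R']);t=np.array(m['t'])
    v=R.T@np.array([u[0],u[1],1]);return -R.T@t, v/np.linalg.norm(v)
def atz(cam,xy,z,m=None):
    c,v=ray(cam,xy,m);return c+v*(z-c[2])/v[2]
def proj(cam,X,m=None):
    m=m or camera_model(cam)
    p=np.array(m['R'])@np.array(X)+np.array(m['t']);u=p[:2]/p[2];u=u*(1+m['k1']*(u@u))
    return [m['fx']*u[0]+m['cx'],m['fy']*u[1]+m['cy']]
def tri(a,b):
    (c1,v1),(c2,v2)=a,b
    A=np.c_[v1,-v2];s=np.linalg.lstsq(A,c2-c1,rcond=None)[0]
    p=c1+v1*s[0];q=c2+v2*s[1];return (p+q)/2,np.linalg.norm(p-q)
def st():
    o=bot.get_obs();print({k:np.round(o[k],3).tolist() for k in('time','q','ee_pos','tcp_rot','wrist_force','opening','grasp_force')})
def save(cam,n):
    im=camera(cam);cv2.imwrite('pics/'+n,im[:,:,::-1]);return im
E
python3 - <<'E'
from h import *
st()
for c in('scene','top'):
    save(c,c+'1.png');m=camera_model(c);print(c,-np.array(m['R']).T@m['t'])
things=['press','bed','knob_grip','pawl_tab','plate_face','book','notebook','rack','glue_stick']
P={}
for t in things:
    for c in('scene','top'):
        r=pinpoint(c,t);P[c,t]=r
        print(c,t,[(np.round(x['xy'],1).tolist(),round(x['confidence'],2)) for x in r[:4]])
    if P['scene',t] and P['top',t]:
        X,e=tri(ray('scene',P['scene',t][0]['xy']),ray('top',P['top',t][0]['xy']));print('   ',X.round(4),e.round(4))
E
```

```text
pics
{'time': 0.0, 'q': [-71.22, 5.011, 10.036, 95.099, 0.0, 90.0], 'ee_pos': [0.177, -0.521, 0.404], 'tcp_rot': [-179.926, -0.0, 18.781], 'wrist_force': [-0.039, 1.631, -0.06], 'opening': 0.085, 'grasp_force': 0.0}
scene [0.21044522 0.38230755 0.99078529]
top [ 0.38362159 -0.19101313  1.38214184]
scene press [([373.1, 228.4], 0.68), ([283.8, 375.0], 0.56)]
top press [([230.1, 273.0], 0.82), ([220.6, 301.9], 0.26)]
    [ 0.4405 -0.0502  0.434 ] 0.0858
scene bed [([252.3, 347.1], 0.76), ([282.3, 376.9], 0.5)]
top bed [([234.0, 246.4], 0.9), ([220.4, 299.2], 0.27)]
    [0.6001 0.0209 0.0077] 0.0035
scene knob_grip [([308.3, 372.5], 0.58)]
top knob_grip [([218.8, 298.3], 0.72)]
    [0.4529 0.0415 0.0931] 0.0047
scene pawl_tab [([280.9, 396.4], 0.73)]
top pawl_tab [([187.4, 294.4], 0.51)]
    [0.4615 0.1134 0.1211] 0.0039
scene plate_face [([255.8, 338.4], 0.77), ([251.0, 344.7], 0.28)]
top plate_face [([227.4, 242.8], 0.52)]
    [0.5921 0.0255 0.0639] 0.0151
scene book [([151.7, 322.5], 0.94), ([373.3, 159.0], 0.72), ([370.1, 226.9], 0.7)]
top book [([202.3, 175.6], 0.66), ([450.7, 228.6], 0.62), ([373.9, 269.3], 0.56)]
    [0.7829 0.1017 0.0618] 0.0051
scene notebook [([409.6, 233.7], 0.97)]
top notebook [([382.2, 298.7], 0.61)]
    [ 0.4467 -0.3674  0.0723] 0.0111
scene rack [([383.5, 249.1], 0.83)]
top rack [([376.7, 282.4], 0.61)]
    [ 0.4986 -0.3647 -0.0169] 0.0046
scene glue_stick [([370.0, 312.8], 0.58)]
top glue_stick [([313.1, 309.3], 0.38), ([186.2, 296.4], 0.2)]
    [ 0.4343 -0.1899 -0.012 ] 0.009
```

```bash
ls pics
```

```text
scene1.png
top1.png
```

View pics/scene1.png

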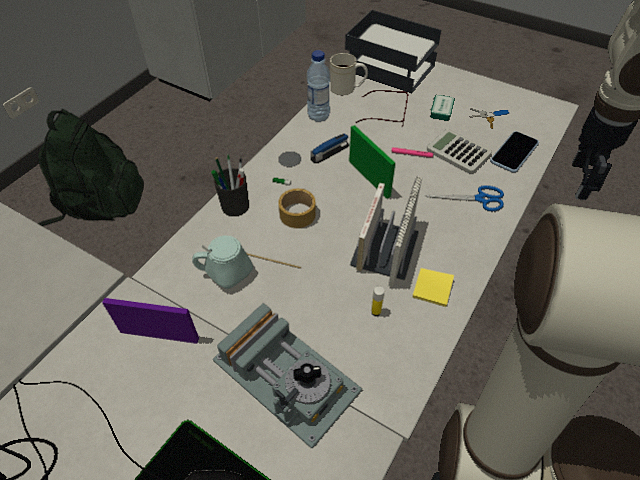

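View pics/top1.png

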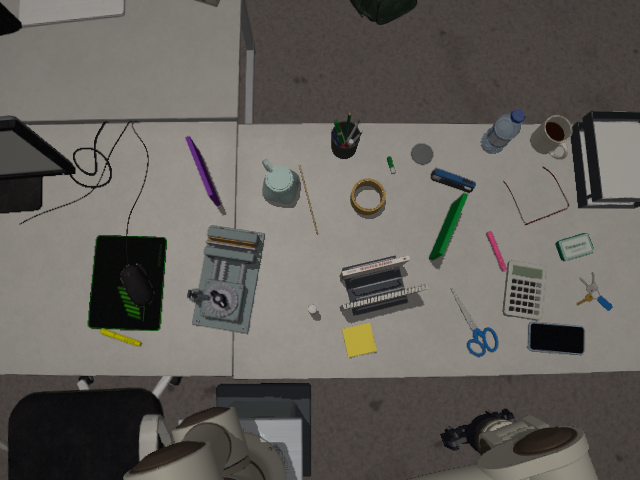

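The scene shows, in the rack, the white book with red lettering at scene (370,226) / top (375,267) and the wire-bound notebook at scene (410,230) / top (382,299). The look-alikes outside the rack are a green book at scene (370,157) / top (449,227) and a purple one at scene (151,320) / top (203,172). I choose the white book in the rack's far slot. The press is at scene (285,370) and the glue stick at scene (377,300).

```bash
python3 - <<'E'
from h import *
m=camera_model('wrist');R=np.array(m['R']);c=-R.T@m['t'];print('wristcam',c,'fwd',R[2],'right',R[0],m['fx'],m['k1'])
im=cv2.imread('pics/scene1.png')[160:300,330:450]
t=cv2.imread('pics/top1.png')[215:340,185:430]
a=cv2.resize(im,None,fx=3,fy=3,interpolation=cv2.INTER_CUBIC);b=cv2.resize(t,(int(245*1.7),int(125*1.7)),interpolation=cv2.INTER_CUBIC)
o=np.zeros((420,360+b.shape[1],3),np.uint8);o[:,:360]=a;o[:b.shape[0],360:]=b
cv2.imwrite('pics/crop1.png',o)
E
```

```text
wristcam [ 0.24694846 -0.49672174  0.37494289] fwd [-0.2707914  -0.09281654 -0.95815297] right [ 3.22911963e-01 -9.46428913e-01  4.20054270e-04] 344.4239426920141 0.009403353991239923
```

View pics/crop1.png

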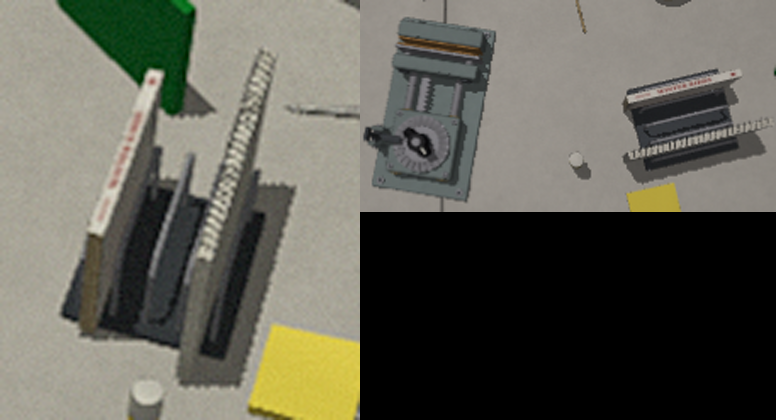

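Request:
move_arm(jaw=[0,0,0,0,0,0,0,0], delta_pos=[[0.03,0.022,0],[0.03,0.022,0],[0.03,0.022,0],[0.03,0.022,0],[0.03,0.022,0],[0.03,0.022,0],[0.03,0.022,0],[0,0,0]], yaw=[0,0,0,0,0,0,0,0])

```text
time: 1.67
ee_pos: [0.3909, -0.3635, 0.4045]
tcp_rot: [-180.0, -0.1, 19.1]
wrist_force: [1.1, -1.0, 0.1]
opening: 0.0851
grasp_force: 0.0
```

The crop confirms the choice: the white, red-lettered spine is in the far slot and the wire-bound notebook in the near one.

```bash
python3 - <<'E'
from h import *
save('wrist','w1.png');st()
for t in('book','notebook','rack','glue_stick'):
    r=pinpoint('wrist',t);print(t,[(np.round(x['xy'],1).tolist(),round(x['confidence'],2)) for x in r[:3]])
    r=outline_of('wrist',t)
    for x in r[:2]:
        pts=np.argwhere(x['mask'])[:,::-1].astype(np.float32);b=cv2.minAreaRect(pts);print('  ',np.round(cv2.boxPoints(b)).tolist(),round(x['confidence'],2))
E
```

```text
{'time': 1.717, 'q': [-43.149, 2.697, 7.652, 94.965, 0.019, 117.81], 'ee_pos': [0.389, -0.365, 0.405], 'tcp_rot': [-179.982, -0.012, 19.041], 'wrist_force': [0.055, -0.839, 0.76], 'opening': 0.086, 'grasp_force': 0.0}
book [([350.6, 61.3], 0.81)]
   [[504.0, 91.0], [621.0, -20.0], [666.0, 29.0], [550.0, 139.0]] 0.91
   [[220.0, 60.0], [227.0, 1.0], [495.0, 34.0], [488.0, 92.0]] 0.64
notebook [([338.2, 162.0], 0.75)]
   [[179.0, 152.0], [182.0, 128.0], [514.0, 165.0], [511.0, 188.0]] 0.59
rack []
   [[257.0, 169.0], [271.0, 55.0], [429.0, 74.0], [415.0, 187.0]] 0.75
glue_stick [([168.6, 116.2], 0.74)]
   [[103.0, 124.0], [108.0, 95.0], [178.0, 107.0], [174.0, 136.0]] 0.58
```

View pics/w1.png

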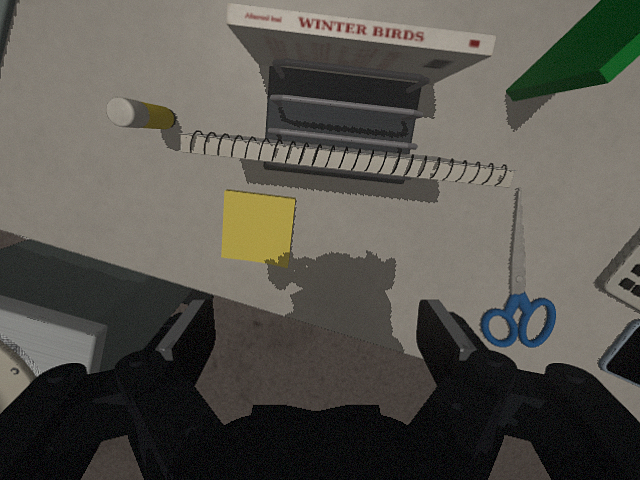

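```bash
python3 - <<'E'
from h import *
im=cv2.imread('pics/w1.png');m=camera_model('wrist')
z=0.1275
for p in [(228,5),(494,36),(228,22),(494,55)]: print(p,atz('wrist',p,z,m).round(4))
a=[atz('wrist',p,z,m) for p in [(228,13.5),(494,45.5)]]
d=a[0]-a[1];print('center',(a[0]+a[1])/2,'len',np.linalg.norm(d),'dir deg',np.degrees(np.arctan2(d[1],d[0])))
# notebook spine z .16, glue top .088
print('nb',atz('wrist',(180,143),.16,m),atz('wrist',(515,180),.16,m)); print('glue top',atz('wrist',(122,112),.088,m))
E
```

```text
(228, 5) [ 0.5134 -0.267   0.1275]
(494, 36) [ 0.5509 -0.431   0.1275]
(228, 22) [ 0.5044 -0.2693  0.1275]
(494, 55) [ 0.5413 -0.436   0.1275]
center [ 0.52753102 -0.35081712  0.1275    ] len 0.16952301080870685 dir deg 102.68279230623381
nb [ 0.42731196 -0.26771228  0.16      ] [ 0.47209561 -0.46826055  0.16      ]
glue top [ 0.42587068 -0.19479122  0.088     ]
```

Request:
move_arm(jaw=[0.6,0.6,0.6,0.6,0.6,0.6,0.6,0.6,0.6,0.6], delta_pos=[[0.0,0.041,0],[0.0,0.041,0],[0.0,0.041,0],[0.0,0.041,0],[0.0,0.041,0],[0.0,0.041,0],[0.0,0.041,0],[0.0,0.041,0],[0.0,0.041,0],[0,0.031,0]], yaw=[-0.05,-0.05,-0.05,-0.05,-0.05,-0.05,-0.05,-0.05,-0.05,0])

```text
time: 2.95
ee_pos: [0.3822, -0.021, 0.4049]
tcp_rot: [-177.8, -0.0, -3.7]
wrist_force: [-0.3, -0.3, 0.1]
opening: 0.0338
grasp_force: 0.0
```

```bash
python3 - <<'E'
from h import *
save('wrist','w2.png');st()
for t,z in(('press',0),('bed',.01),('knob_grip',.094),('pawl_tab',.118),('plate_face',.045)):
    r=pinpoint('wrist',t);print(t,[(np.round(x['xy'],1).tolist(),round(x['confidence'],2),atz('wrist',x['xy'],z).round(4).tolist()) for x in r[:2]])
r=outline_of('wrist','knob_grip')
for x in r[:1]:
    print(x['confidence'],x['mask'].sum(),x['xy']); 
E
```

```text
{'time': 3.0, 'q': [-3.791, -17.678, -10.527, 97.152, 2.26, 179.926], 'ee_pos': [0.382, -0.021, 0.405], 'tcp_rot': [-177.74, -0.002, -3.718], 'wrist_force': [0.487, 0.015, 0.5], 'opening': 0.035, 'grasp_force': 0.0}
press [([267.1, 82.3], 0.87, [0.5134, 0.0334, 0.0])]
bed []
knob_grip [([241.1, 143.0], 0.84, [0.4572, 0.0422, 0.094])]
pawl_tab [([140.0, 135.0], 0.91, [0.4677, 0.1088, 0.118])]
plate_face []
0.86 7311 [253.4, 139.4]
```

View pics/w2.png

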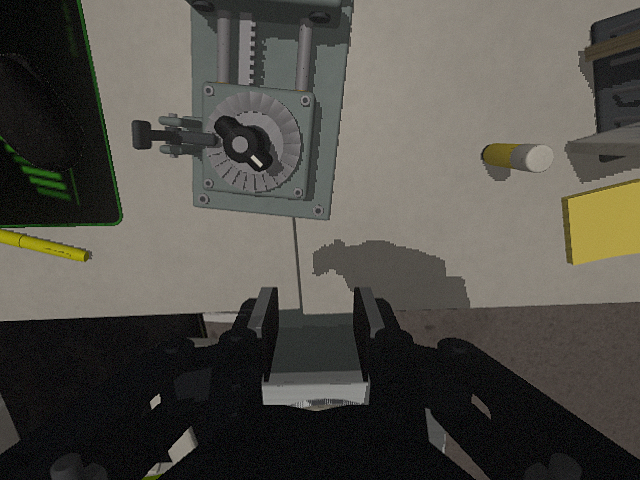

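```bash
python3 - <<'E'
from h import *
m=camera_model('wrist')
A=atz('wrist',(193,205),.01,m);B=atz('wrist',(328,219),.01,m);d=A-B;print(A,B,np.linalg.norm(d),np.degrees(np.arctan2(d[1],d[0]))-90)
for t,z,e in(('bar',.107,[(219,121),(266,167)]),('housing near',.052,[(203,195),(306,204)]),('knobc',.107,[(240,144),(242,144)])):
    p=[atz('wrist',x,z,m) for x in e];d=p[0]-p[1];print(t,p,np.linalg.norm(d),np.degrees(np.arctan2(d[1],d[0])),(p[0]+p[1])/2)
for yaw in(-8.5,-9):
    a=np.radians(yaw);u=np.array([np.cos(a),np.sin(a)]);v=np.array([-u[1],u[0]])
    K=(A+B)[:2]/2+u*.075;print(yaw,'knob from base',K,'bed',K+u*.152)
E
```

```text
[0.39672957 0.1237479  0.01      ] [ 0.37217064 -0.02151475  0.01      ] 0.14732405352795463 -9.596008937183583
bar [array([0.47381381, 0.05313199, 0.107     ]), array([0.43825531, 0.02194014, 0.107     ])] 0.04730050900998718 41.257185044587295 [0.45603456 0.03753606 0.107     ]
housing near [array([0.41254428, 0.09508256, 0.052     ]), array([ 0.39771999, -0.00220941,  0.052     ])] 0.09841486899373539 81.33652357613065 [0.40513213 0.04643658 0.052     ]
knobc [array([0.45646812, 0.03969473, 0.107     ]), array([0.45636408, 0.03817947, 0.107     ])] 0.001518829322616724 86.07209464284624 [0.4564161 0.0389371 0.107    ]
-8.5 knob from base [0.45862629 0.04003087] bed [0.6089567  0.01756384]
-9 knob from base [0.45852673 0.03938399] bed [0.60865536 0.01560595]
```

The view shows the press: bar grip at (243,144), its bar from (219,121) to (266,167), and the pawl tab down at (140,135). Both match the detections. I go to the gap between knob and tab.

Request:
move_arm(jaw=[1,1,1,1,1,1,1,1,1,1], delta_pos=[[0.01,0.013,-0.01],[0.01,0.013,-0.01],[0.01,0.013,-0.01],[0.01,0.013,-0.01],[0.01,0.013,-0.01],[0.01,0.013,-0.01],[0.01,0.013,-0.01],[0.01,0.0115,-0.005],[0,0,0],[0,0,0]], yaw=[0.12,0.12,0.12,0.12,0.12,0.12,0.12,0.12,0.12,0.12])

```text
time: 4.13
ee_pos: [0.4633, 0.0796, 0.3286]
tcp_rot: [-177.8, 0.1, 65.1]
wrist_force: [0.1, -0.7, -0.6]
opening: -0.0001
grasp_force: 0.0
```

Request:
move_arm(jaw=[1,1,1,1], delta_pos=[[0,0,0],[0,0,0],[0,0,0],[0,0,0]], yaw=[0.12,0.1,0,0])

```text
time: 4.47
ee_pos: [0.4629, 0.0793, 0.3294]
tcp_rot: [-177.9, 0.0, 77.2]
wrist_force: [-0.4, -0.5, 0.4]
opening: 0.0003
grasp_force: 0.0
```

```bash
python3 - <<'E'
from h import *
st()
E
```

```text
{'time': 4.467, 'q': [9.535, -5.658, -8.861, 88.801, 0.776, 112.363], 'ee_pos': [0.463, 0.079, 0.329], 'tcp_rot': [-177.852, 0.045, 77.159], 'wrist_force': [-0.431, -0.514, 0.416], 'opening': 0.0, 'grasp_force': 0.0}
```

Request:
move_arm(jaw=[1,1,1,1,1,1,1,1,1,1], delta_pos=[[0,0,-0.027],[0,0,-0.026],[0,0,0],[0.0015,0.01,0],[0.0015,0.01,0],[0.0015,0.01,0],[0.0015,0.01,0],[0.0015,0.01,0],[0.001,0.006,0],[0,0,0]], yaw=[0,0,0,0,0,0,0,0,0,0])

```text
time: 5.3
ee_pos: [0.4713, 0.1375, 0.2768]
tcp_rot: [-177.9, 0.0, 77.5]
wrist_force: [0.6, -0.2, -0.4]
opening: -0.0001
grasp_force: 0.0
```

```bash
python3 - <<'E'
from h import *
st()
for c in('scene','top'):
    camera(c)
P={c:pinpoint(c,'pawl_tab') for c in('scene','top')}
print(P)
if all(P.values()): print(tri(ray('scene',P['scene'][0]['xy']),ray('top',P['top'][0]['xy'])))
E
```

```text
{'time': 5.3, 'q': [16.031, -2.543, -11.725, 82.678, 1.003, 118.495], 'ee_pos': [0.471, 0.137, 0.277], 'tcp_rot': [-177.888, 0.006, 77.521], 'wrist_force': [0.627, -0.234, -0.353], 'opening': -0.0, 'grasp_force': 0.0}
{'scene': [{'xy': [265.0, 421.7], 'confidence': 0.47}], 'top': [{'xy': [176.1, 294.1], 'confidence': 0.59}]}
(array([0.46753824, 0.15250981, 0.08279295]), np.float64(0.0020796121690556816))
```

The tab now sits at world y≈0.152, z≈0.083, so the pawl is off. Next I grasp the knob.

Request:
move_arm(jaw=[1,0.45,0.45,0.45,0.45,0.45,0.45,0.45,0.45,0.45], delta_pos=[[0,0,0.035],[-0.0025,-0.021,0.015],[-0.0025,-0.02,0],[-0.0025,-0.02,0],[-0.002,-0.02,0],[-0.002,-0.02,0],[0,0,0],[0,0,-0.027],[0,0,-0.025],[0,0,-0.025]], yaw=[-0.105,-0.105,-0.105,-0.105,-0.105,-0.105,0,0,0,0])

```text
time: 6.33
ee_pos: [0.4596, 0.0347, 0.2489]
tcp_rot: [-177.9, -0.0, 41.4]
wrist_force: [-0.1, -0.4, 0.0]
opening: 0.047
grasp_force: 0.0
```

Request:
move_arm(jaw=[0.9,1,1,1], delta_pos=[[0,0,0],[0,0,0],[0,0,0],[0,0,0]], yaw=[0,0,0,0], force=40)

```text
time: 6.67
ee_pos: [0.4583, 0.0357, 0.2491]
tcp_rot: [-177.6, 0.2, 41.4]
wrist_force: [-8.3, 6.4, -12.2]
opening: 0.0208
grasp_force: 39.4
```

Request:
move_arm(jaw=[1,1,1,1,1,1,1,1,1,1], delta_pos=[[-0.0015,0.0015,0],[0.0004,0.0005,0],[0.0003,0.0005,0],[0.0003,0.0006,0],[0.0002,0.0006,0],[0.0001,0.0006,0],[0.0001,0.0006,0],[0,0.0007,0],[0,0.0007,0],[-0.0001,0.0007,0]], yaw=[0.12,0.12,0.12,0.12,0.12,0.12,0.12,0.12,0.12,0.12])

```text
time: 7.5
ee_pos: [0.4609, 0.0424, 0.2495]
tcp_rot: [-178.1, 0.0, 110.5]
wrist_force: [15.3, 2.9, -27.5]
opening: 0.0211
grasp_force: 39.3
```

```bash
python3 - <<'E'
from h import *
st()
save('top','t2.png'); 
for t in('plate_face','bed','knob_grip'):
    print(t,pinpoint('top',t)[:1])
cv2.imwrite('pics/t2c.png',cv2.resize(cv2.imread('pics/t2.png')[215:345,170:290],None,fx=4,fy=4,interpolation=cv2.INTER_CUBIC))
E
```

```text
{'time': 7.5, 'q': [5.385, -5.981, -17.987, 79.857, -0.547, 74.928], 'ee_pos': [0.461, 0.042, 0.249], 'tcp_rot': [-178.059, 0.043, 110.466], 'wrist_force': [15.274, 2.945, -27.477], 'opening': 0.021, 'grasp_force': 39.305}
plate_face [{'xy': [228.3, 250.3], 'confidence': 0.79}]
bed [{'xy': [235.5, 247.6], 'confidence': 0.74}]
knob_grip [{'xy': [218.8, 298.4], 'confidence': 0.6}]
```

View pics/t2c.png

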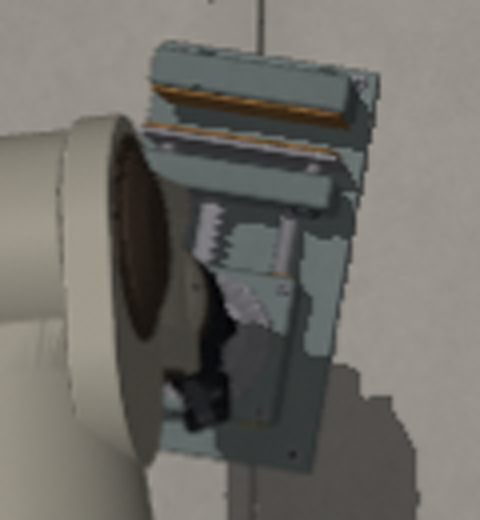

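Request:
move_arm(jaw=[0.45,0.45,0.45,0.45,0.45,0.45,0.45,0.45,0.3,0.1], delta_pos=[[0,0,0],[0,0,0],[0,0,0.02],[0,0,0.036],[0,0,0.036],[0.012,-0.015,0.036],[0.02,-0.025,0.026],[0.02,-0.025,0],[0.02,-0.025,0],[0,0,0]], yaw=[0,0,0,0,0,-0.06,-0.06,-0.04,0,0])

```text
time: 8.53
ee_pos: [0.5336, -0.0512, 0.4047]
tcp_rot: [-178.0, 0.1, 100.8]
wrist_force: [-0.1, -0.1, -0.2]
opening: 0.0694
grasp_force: 0.0
```

```bash
python3 - <<'E'
from h import *
save('wrist','w3.png');st()
for t,z in(('press',0),('bed',.01),('knob_grip',.094),('pawl_tab',.091),('plate_face',.045)):
    r=pinpoint('wrist',t);print(t,[(np.round(x['xy'],1).tolist(),round(x['confidence'],2),atz('wrist',x['xy'],z).round(4).tolist()) for x in r[:2]])
E
```

```text
{'time': 8.583, 'q': [-5.209, 4.089, 9.094, 96.995, -0.626, 74.009], 'ee_pos': [0.532, -0.05, 0.405], 'tcp_rot': [-177.915, 0.054, 100.793], 'wrist_force': [0.394, 0.23, 0.388], 'opening': 0.076, 'grasp_force': 0.0}
press [([327.7, 123.5], 0.75, [0.5141, 0.0363, 0.0]), ([253.9, 417.1], 0.49, [0.4911, -0.3505, -0.0])]
bed [([412.8, 155.1], 0.86, [0.6048, 0.0231, 0.01])]
knob_grip [([249.0, 89.4], 0.64, [0.451, 0.0467, 0.094]), ([324.5, 125.5], 0.21, [0.5121, 0.0322, 0.094])]
pawl_tab []
plate_face [([399.6, 148.2], 0.79, [0.5826, 0.0277, 0.045])]
```

View pics/w3.png

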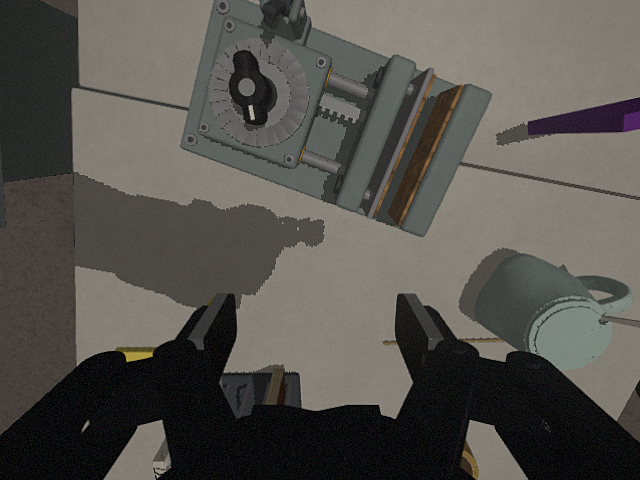

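```bash
python3 - <<'E'
from h import *
m=camera_model('wrist')
im=cv2.imread('pics/w3.png')
for r in(120,150,180):
    print(r,[(c,im[r,c].tolist()) for c in range(360,480,3)][:0])
def L(n,e,z):
    p=[atz('wrist',x,z,m)[:2] for x in e];d=p[0]-p[1];print(n,np.round(p,4).tolist(),np.linalg.norm(d).round(4),np.degrees(np.arctan2(d[1],d[0])).round(2));return p
F=L('fixed cork top',[(467,86),(402,228)],.072);P=L('plate cork top',[(436,71),(376,216)],.072)
L('fixed far edge',[(490,93),(424,236)],.072);L('slide near edge',[(393,57),(339,206)],.072)
L('bar',[(241,53),(262,122)],.107)
yaw=np.radians(-8.9);u=np.array([np.cos(yaw),np.sin(yaw)]);v=np.array([-u[1],u[0]])
for n,p in(('F',F),('P',P)): print(n,[((x)@u,(x)@v) for x in p])
cv2.imwrite('pics/w3c.png',cv2.resize(im[50:245,325:500],None,fx=3,fy=3,interpolation=cv2.INTER_CUBIC))
E
```

```text
120 []
150 []
180 []
fixed cork top [[0.6168, 0.0837], [0.5973, -0.0392]] 0.1244 80.99
plate cork top [[0.5897, 0.0897], [0.5719, -0.0331]] 0.124 81.73
fixed far edge [[0.6361, 0.0821], [0.6185, -0.0425]] 0.1258 81.95
slide near edge [[0.5541, 0.0931], [0.5377, -0.0308]] 0.125 82.45
bar [[0.4452, 0.0681], [0.4664, 0.0258]] 0.0473 116.58
F [(np.float64(0.5964360393363274), np.float64(0.17812250296185564)), (np.float64(0.59619190164884), np.float64(0.05370323549055825))]
P [(np.float64(0.568773742520328), np.float64(0.17982224013615636)), (np.float64(0.5701455597997214), np.float64(0.055785120120012965))]
```

View pics/w3c.png

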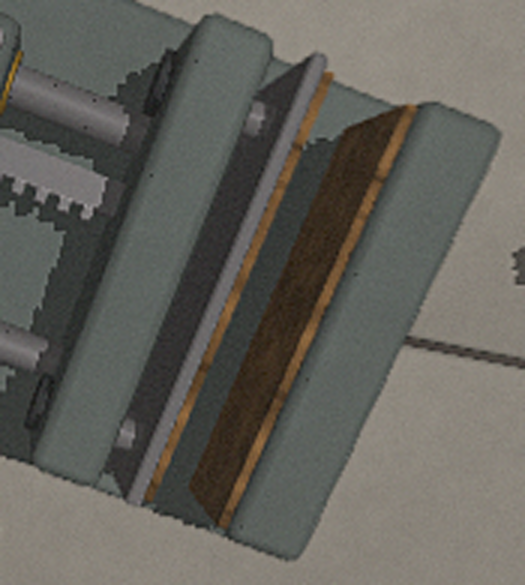

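The crop shows the jaws open by about 23 mm. The plate's cork edge runs (436,75)–(376,217) and the fixed jaw's cork face (460,85)–(399,225). Now to the book.

Request:
move_arm(jaw=[0.3,0.3,0.3,0.3,0.3,0.3,0.3,0.3,0.3], delta_pos=[[0,-0.037,0],[0,-0.037,0],[0,-0.037,0],[0,-0.037,0],[0,-0.038,0],[0,-0.038,0],[0,-0.038,0],[0.001,-0.037,0],[0,0,0]], yaw=[0.033,0,0,0,0,0,0,0,0])

```text
time: 9.58
ee_pos: [0.5318, -0.3514, 0.4024]
tcp_rot: [-177.8, 0.1, 102.6]
wrist_force: [0.9, -0.1, 0.2]
opening: 0.0602
grasp_force: 0.0
```

```bash
python3 - <<'E'
from h import *
im=save('wrist','w4.png');st();m=camera_model('wrist')
for x in outline_of('wrist','book')[:3]:
    k=x['mask'];b=cv2.minAreaRect(np.argwhere(k)[:,::-1].astype(np.float32));q=cv2.boxPoints(b)
    print(round(x['confidence'],2),k.sum(),q.round().tolist(),[atz('wrist',p,.1275,m).round(4)[:2].tolist() for p in q])
print(pinpoint('wrist','book'))
E
```

```text
{'time': 9.633, 'q': [-32.995, 18.423, 25.532, 98.632, -1.555, 44.359], 'ee_pos': [0.532, -0.349, 0.403], 'tcp_rot': [-177.823, -0.002, 102.666], 'wrist_force': [0.477, 1.551, -0.261], 'opening': 0.06, 'grasp_force': 0.0}
0.97 3690 [[321.0, 333.0], [323.0, 110.0], [341.0, 110.0], [339.0, 333.0]] [[0.5442, -0.4263], [0.5077, -0.2613], [0.5196, -0.2588], [0.5585, -0.4229]]
0.67 4032 [[313.0, 409.0], [320.0, 333.0], [400.0, 340.0], [394.0, 416.0]] [[0.5544, -0.5006], [0.5434, -0.4267], [0.6078, -0.4174], [0.6236, -0.4902]]
[{'xy': [324.0, 213.9], 'confidence': 0.91}, {'xy': [383.6, 415.0], 'confidence': 0.82}]
```

View pics/w4.png

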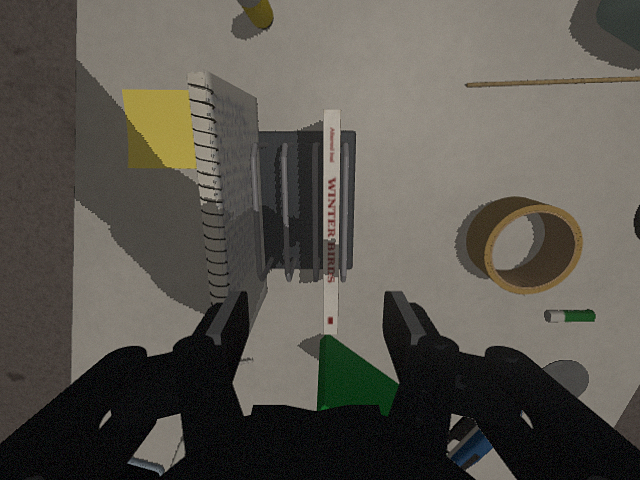

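The wrist view shows the white spine upright in the image at columns 323–341, rows 110–333, with the notebook rings at column 205. I go lower and re-measure the centring.

Request:
move_arm(jaw=[0.3,0.3,0.3,0.3,0.3], delta_pos=[[0.002,0,-0.025],[0.002,0,-0.025],[0,0,-0.02],[0,0,0],[0,0,0]], yaw=[0,0,0,0,0])

```text
time: 10.15
ee_pos: [0.5365, -0.3453, 0.3338]
tcp_rot: [-177.8, -0.0, 102.9]
wrist_force: [0.4, 0.2, 0.4]
opening: 0.0599
grasp_force: 0.0
```

```bash
python3 - <<'E'
from h import *
im=save('wrist','w5.png');st();m=camera_model('wrist')
for x in outline_of('wrist','book')[:1]:
    k=x['mask'];b=cv2.minAreaRect(np.argwhere(k)[:,::-1].astype(np.float32));q=cv2.boxPoints(b)
    print(round(x['confidence'],2),k.sum(),q.round().tolist(),[atz('wrist',p,.1275,m).round(4)[:2].tolist() for p in q], np.mean([atz('wrist',p,.1275,m) for p in q],0))
o=bot.get_obs();
from scipy.spatial.transform import Rotation as Ro
z=Ro.from_euler('xyz',o['tcp_rot'],degrees=True).as_matrix()[:,2]
for s in(.155,.173): 
    g=np.array(o['ee_pos'])+z*s;print(s,g,proj('wrist',g,m))
    h=g.copy();h[2]=.1275;print(proj('wrist',h,m))
g=cv2.cvtColor(im,cv2.COLOR_RGB2GRAY);print([ (r,g[r,200:440:4].tolist()) for r in(300,310)])
E
```

```text
{'time': 10.2, 'q': [-32.522, 17.373, 16.706, 90.746, -1.532, 44.593], 'ee_pos': [0.537, -0.346, 0.335], 'tcp_rot': [-177.917, 0.07, 102.906], 'wrist_force': [0.352, 0.343, 0.594], 'opening': 0.06, 'grasp_force': 0.0}
0.79 642 [[306.0, 384.0], [357.0, 376.0], [361.0, 404.0], [310.0, 412.0]] [[0.5405, -0.419], [0.5696, -0.4057], [0.5774, -0.4249], [0.5477, -0.4389]] [ 0.55878052 -0.4221375   0.1275    ]
0.155 [ 0.53141239 -0.34762277  0.1809289 ] [np.float64(313.4017340096709), np.float64(326.40237332485)]
[np.float64(317.39747441172125), np.float64(275.90308748614615)]
0.173 [ 0.53079835 -0.34780307  0.16294028] [np.float64(313.6431842819135), np.float64(305.7886310948254)]
[np.float64(316.2503382478392), np.float64(275.9505817905855)]
[(300, [64, 70, 69, 72, 79, 70, 59, 59, 55, 54, 18, 20, 58, 69, 68, 69, 53, 60, 123, 52, 103, 121, 53, 60, 54, 52, 63, 55, 95, 70, 62, 59, 89, 38, 78, 111, 38, 78, 133, 130, 131, 133, 132, 134, 135, 129, 9, 36, 26, 60, 67, 64, 137, 127, 127, 133, 130, 129, 129, 130]), (310, [61, 62, 12, 27, 20, 56, 53, 54, 16, 16, 12, 11, 42, 125, 136, 129, 112, 61, 52, 46, 132, 134, 67, 78, 81, 54, 66, 50, 92, 79, 59, 53, 92, 138, 75, 102, 132, 131, 129, 130, 131, 129, 133, 131, 134, 128, 16, 30, 28, 28, 65, 61, 52, 52, 28, 25, 42, 131, 132, 125])]
```

```bash
python3 - <<'E'
from h import *
im=cv2.imread('pics/w5.png');m=camera_model('wrist')
g=im.min(axis=2)
pts=[]
for r in range(60,300,20):
    c=np.where(g[r,280:400]>165)[0]+280
    if len(c)>5: 
        a,b=c.min(),c.max();pts.append(atz('wrist',((a+b)/2,r),.1275,m)[:2]);print(r,a,b,len(c),pts[-1].round(4))
E
cp pics/w5.png pics/v5.png
```

```text
(no output)
```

View pics/v5.png

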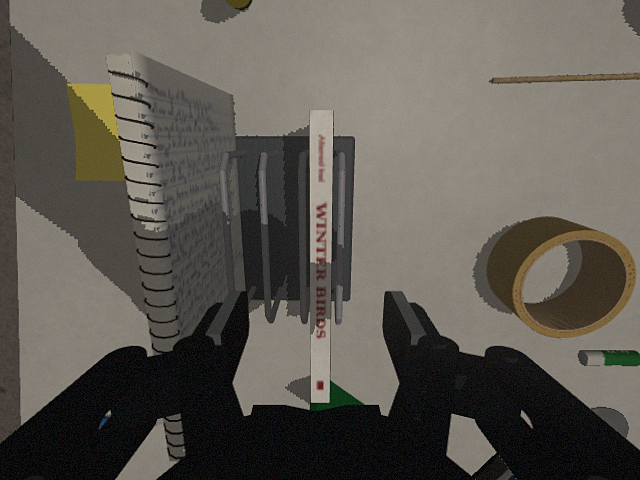

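The spine now lies at columns 310–332, rows 110–403, and the grasp axis meets its height near column 317. It needs a small shift.

```bash
python3 - <<'E'
from h import *
m=camera_model('wrist')
p=[atz('wrist',x,.1275,m) for x in((321.5,110),(320,403))];d=p[0]-p[1]
print(p,np.linalg.norm(d),np.degrees(np.arctan2(d[1],d[0])),(p[0]+p[1])/2,bot.get_obs()['ee_pos'])
E
```

```text
[array([ 0.51414819, -0.26343397,  0.1275    ]), array([ 0.55278975, -0.43197433,  0.1275    ])] 0.1729133380057114 102.91313686430412 [ 0.53346897 -0.34770415  0.1275    ] [ 0.53669995 -0.34607012  0.33583091]
```

Request:
move_arm(jaw=[0.3,0.3,0.3,0.3,0.9,1,1,1,1], delta_pos=[[0.002,0,-0.026],[0,0,-0.025],[0,0,-0.025],[0,0,0],[0,0,0],[0,0,0],[0,0,0],[0,0,0],[0,0,0]], yaw=[0,0,0,0,0,0,0,0,0], force=50)

```text
time: 11.0
ee_pos: [0.539, -0.3472, 0.2601]
tcp_rot: [-178.0, 0.2, 102.8]
wrist_force: [1.4, 0.7, 6.9]
opening: 0.0125
grasp_force: 50.3
```

Request:
move_arm(jaw=[1,1,1,1,1,1,1], delta_pos=[[0,0,0.008],[0,0,0.015],[0,0,0.022],[0,0,0.025],[0,0,0.025],[0,0,0.025],[0,0,0.01]], yaw=[0,0,0,0,0,0,0])

```text
time: 11.58
ee_pos: [0.5382, -0.3469, 0.392]
tcp_rot: [-178.0, 0.2, 102.8]
wrist_force: [0.9, -0.2, -1.3]
opening: 0.0123
grasp_force: 49.2
```

Request:
move_arm(jaw=[1,1,1,1,1,1,1,1,1,1], delta_pos=[[0.003,0.018,0],[0.006,0.032,0],[0.006,0.035,0],[0.006,0.035,0],[0.006,0.035,0],[0.006,0.035,0],[0.006,0.035,0],[0.006,0.035,0],[0.006,0.035,0],[0.006,0.035,0]], yaw=[-0.037,-0.037,-0.037,-0.037,-0.037,-0.037,-0.037,-0.037,-0.037,-0.037])

```text
time: 12.42
ee_pos: [0.5954, -0.0153, 0.3872]
tcp_rot: [-177.8, 0.0, 81.5]
wrist_force: [0.8, 0.8, -2.4]
opening: 0.0125
grasp_force: 49.1
```

Request:
move_arm(jaw=[1,1,1,1,1], delta_pos=[[0.0035,0.025,0],[0,0.01,0],[0,0,0],[0,0,0],[0,0,0]], yaw=[0,0,0,0,0])

```text
time: 12.83
ee_pos: [0.5989, 0.0171, 0.3874]
tcp_rot: [-177.9, 0.1, 81.6]
wrist_force: [-0.3, -0.6, -1.7]
opening: 0.0126
grasp_force: 49.1
```

```bash
python3 - <<'E'
from h import *
for c in('wrist','top','scene'):
    camera(c)
    for t,z in(('bed',.01),('plate_face',.045),('book',None),('knob_grip',.094)):
        r=pinpoint(c,t);z0=bot.get_obs()['ee_pos'][2]-.19 if z is None else z
        print(c,t,[(np.round(x['xy'],1).tolist(),round(x['confidence'],2),atz(c,x['xy'],z0).round(4).tolist()) for x in r[:2]])
st()
E
```

```text
wrist bed [([336.6, 215.5], 0.59, [0.6069, 0.0121, 0.01])]
wrist plate_face []
wrist book [([558.8, 80.0], 0.57, [0.7065, 0.0981, 0.1976]), ([301.4, 282.1], 0.56, [0.5862, 0.0224, 0.1976])]
wrist knob_grip [([144.9, 226.3], 0.8, [0.454, 0.0435, 0.094])]
top bed [([233.9, 247.7], 0.78, [0.5946, 0.0199, 0.01])]
top plate_face [([230.1, 248.7], 0.46, [0.5866, 0.0245, 0.045])]
top book [([448.8, 228.2], 0.93, [0.6082, -0.5112, 0.1976]), ([218.6, 240.0], 0.83, [0.584, 0.0271, 0.1976])]
top knob_grip [([216.8, 302.7], 0.72, [0.4442, 0.0469, 0.094])]
scene bed [([251.3, 345.9], 0.7, [0.6042, 0.0212, 0.01])]
scene plate_face [([259.3, 341.1], 0.7, [0.5828, 0.0171, 0.045]), ([372.5, 310.8], 0.66, [0.4235, -0.163, 0.045])]
scene book [([246.6, 303.0], 0.95, [0.5857, 0.0268, 0.1976]), ([149.4, 323.7], 0.86, [0.7032, 0.1474, 0.1976])]
scene knob_grip [([305.8, 371.5], 0.84, [0.4553, 0.0418, 0.094])]
{'time': 13.583, 'q': [1.662, 12.902, 17.079, 96.279, 0.344, 100.037], 'ee_pos': [0.599, 0.018, 0.388], 'tcp_rot': [-177.87, 0.027, 81.619], 'wrist_force': [-0.355, -0.258, -2.547], 'opening': 0.012, 'grasp_force': 49.055}
```

Request:
move_arm(jaw=[1,1,1,1,1,1], delta_pos=[[0,0,-0.025],[0,0,-0.025],[0,0,-0.015],[0,0,-0.012],[0,0,-0.01],[0,0,0]], yaw=[0,0,0,0,0,0])

```text
time: 14.08
ee_pos: [0.5991, 0.018, 0.2996]
tcp_rot: [-177.9, 0.0, 81.6]
wrist_force: [4.7, 0.4, -3.0]
opening: 0.0123
grasp_force: 50.3
```

Request:
move_arm(jaw=[1,1,1,1,1], delta_pos=[[0.002,0,0],[0,0,-0.01],[0,0,-0.01],[0,0,-0.008],[0,0,0]], yaw=[0,0,0,0,0])

```text
time: 14.5
ee_pos: [0.6005, 0.018, 0.2697]
tcp_rot: [-177.7, 0.1, 81.6]
wrist_force: [1.4, -0.4, -2.5]
opening: 0.0125
grasp_force: 50.1
```

Request:
move_arm(jaw=[1,1,1,1,1], delta_pos=[[0,0,-0.003],[0,0,-0.002],[0,0,-0.002],[0,0,-0.001],[0,0,0]], yaw=[0,0,0,0,0])

```text
time: 14.92
ee_pos: [0.6009, 0.018, 0.2645]
tcp_rot: [-177.9, 0.0, 81.6]
wrist_force: [0.2, 0.3, -1.6]
opening: 0.0123
grasp_force: 50.2
```

Request:
move_arm(jaw=[1,1,1,1], delta_pos=[[0,0,-0.002],[0,0,-0.002],[0,0,0],[0,0,0]], yaw=[0,0,0,0])

```text
time: 15.25
ee_pos: [0.6011, 0.0181, 0.2615]
tcp_rot: [-178.0, 0.0, 81.6]
wrist_force: [-0.6, 1.4, 4.7]
opening: 0.0129
grasp_force: 51.1
```

Request:
move_arm(jaw=[1,0.8,0.7,0.6,0.5,0.5,0.5], delta_pos=[[0,0,0],[0,0,0],[0,0,0],[0,0,0],[0,0,0],[0,0,0],[0,0,0]], yaw=[0,0,0,0,0,0,0])

```text
time: 15.83
ee_pos: [0.6009, 0.018, 0.2604]
tcp_rot: [-177.9, 0.0, 81.6]
wrist_force: [-1.1, 0.1, -0.6]
opening: 0.0428
grasp_force: 0.0
```

Request:
move_arm(jaw=[0.5,0.5,0.5,0.5,0.5,0.5,0.5], delta_pos=[[0,0,0.02],[0,0,0.03],[0,0,0.03],[0,0,0.03],[0,0,0.015],[0,0,0],[0,0,0]], yaw=[0,0,0,0,0,0,0])

```text
time: 16.42
ee_pos: [0.6011, 0.018, 0.3862]
tcp_rot: [-178.0, 0.0, 81.6]
wrist_force: [0.5, 0.4, -0.6]
opening: 0.0429
grasp_force: 0.0
```

```bash
python3 - <<'E'
from h import *
st()
for c in('scene','top','wrist'):
    camera(c)
    for t,z in(('book',.0695),('pawl_tab',.091),('bed',.01),('plate_face',.045)):
        r=pinpoint(c,t)
        print(c,t,[(np.round(x['xy'],1).tolist(),round(x['confidence'],2),atz(c,x['xy'],z).round(4).tolist()) for x in r[:2]])
im=save('wrist','w6.png');m=camera_model('wrist')
for x in outline_of('wrist','book')[:2]:
    k=x['mask'];b=cv2.minAreaRect(np.argwhere(k)[:,::-1].astype(np.float32));q=cv2.boxPoints(b)
    print(round(x['confidence'],2),q.round().tolist(),np.mean([atz('wrist',p,.129,m) for p in q],0))
E
```

```text
{'time': 16.417, 'q': [1.651, 13.128, 17.198, 96.076, 0.344, 100.031], 'ee_pos': [0.601, 0.018, 0.386], 'tcp_rot': [-177.965, 0.011, 81.614], 'wrist_force': [0.548, 0.404, -0.595], 'opening': 0.043, 'grasp_force': 0.0}
scene book [([149.6, 323.1], 0.65, [0.7834, 0.1082, 0.0695]), ([255.8, 337.5], 0.61, [0.5836, 0.0238, 0.0695])]
scene pawl_tab [([266.2, 420.4], 0.5, [0.4657, 0.152, 0.091])]
scene bed []
scene plate_face [([260.2, 346.0], 0.97, [0.575, 0.025, 0.045])]
top book [([450.7, 227.4], 0.79, [0.6346, -0.5509, 0.0695]), ([228.4, 246.2], 0.73, [0.5894, 0.025, 0.0695])]
top pawl_tab []
top bed [([236.0, 244.4], 0.8, [0.6035, 0.0145, 0.01])]
top plate_face [([227.0, 249.0], 0.6, [0.5859, 0.0326, 0.045])]
wrist book [([558.9, 85.8], 0.97, [0.7851, 0.1021, 0.0695]), ([310.4, 222.1], 0.58, [0.5865, 0.0245, 0.0695])]
wrist pawl_tab [([124.8, 82.4], 0.84, [0.4719, 0.1491, 0.091])]
wrist bed [([329.3, 214.2], 0.71, [0.6018, 0.0162, 0.01])]
wrist plate_face [([306.9, 218.1], 0.95, [0.5818, 0.023, 0.045])]
0.95 [[299.0, 350.0], [303.0, 111.0], [330.0, 111.0], [326.0, 350.0]] [0.59216528 0.02335732 0.129     ]
```

The book stands upright on the bed at (0.592, 0.023) and the pawl is still off. Next I fetch the pawl back in from outside.

Request:
move_arm(jaw=[0.7,1,1,1,1,1,1,1,1,1], delta_pos=[[-0.02,0.027,0],[-0.02,0.027,0],[-0.02,0.027,0],[-0.02,0.027,0],[-0.02,0.027,0],[-0.019,0.026,0],[0,0,-0.03],[0,0,-0.035],[0,0,-0.03],[0,0,-0.018]], yaw=[0,0,0,0,0,0,0,0,0,0])

```text
time: 18.1
ee_pos: [0.481, 0.1791, 0.2694]
tcp_rot: [-177.7, 0.1, 81.7]
wrist_force: [-0.0, -0.0, -0.2]
opening: 0.0003
grasp_force: 0.0
```

Request:
move_arm(jaw=[1,1,1], delta_pos=[[0,0,-0.014],[0,0,0],[0,0,0]], yaw=[0,0,0])

```text
time: 18.35
ee_pos: [0.4818, 0.1789, 0.2585]
tcp_rot: [-177.8, 0.1, 81.6]
wrist_force: [0.4, -0.9, 0.2]
opening: -0.0003
grasp_force: 0.0
```

Request:
move_arm(jaw=[1,1,1,1,1,1,1,1], delta_pos=[[-0.0012,-0.0084,0],[-0.0012,-0.0084,0],[-0.0012,-0.0084,0],[-0.0012,-0.0084,0.004],[-0.0012,-0.0084,0.005],[-0.0012,-0.0084,0.005],[0,0,0],[0,0,0]], yaw=[0,0,0,0,0,0,0,0])

```text
time: 19.02
ee_pos: [0.4748, 0.1278, 0.2731]
tcp_rot: [-177.9, 0.0, 81.5]
wrist_force: [0.4, -0.1, -0.6]
opening: 0.0001
grasp_force: 0.0
```

```bash
python3 - <<'E'
from h import *
st()
for c in('scene','top'):
    camera(c)
P={c:pinpoint(c,'pawl_tab') for c in('scene','top')}
for c in P: print(c,[(x['xy'],round(x['confidence'],2),atz(c,x['xy'],.118).round(3)) for x in P[c]])
if all(P.values()): print(tri(ray('scene',P['scene'][0]['xy']),ray('top',P['top'][0]['xy'])))
E
```

```text
{'time': 19.017, 'q': [14.88, -2.358, -11.958, 82.324, 0.792, 113.342], 'ee_pos': [0.475, 0.128, 0.273], 'tcp_rot': [-177.92, 0.036, 81.526], 'wrist_force': [0.374, -0.107, -0.626], 'opening': 0.0, 'grasp_force': 0.0}
scene [([278.6, 395.2], 0.41, array([0.465, 0.112, 0.118])), ([304.5, 374.9], 0.16, array([0.447, 0.058, 0.118]))]
top [([186.9, 299.0], 0.46, array([0.452, 0.116, 0.118]))]
(array([0.45626809, 0.11465683, 0.13178888]), np.float64(0.010193529376128071))
```

The tab is back at its starting place, so the pawl is on. Back to the knob, bar at about 112°.

Request:
move_arm(jaw=[1,0.7,0.45,0.45,0.45,0.45,0.45,0.45,0.45,0.45], delta_pos=[[0,0,0.035],[0,0,0.027],[-0.003,-0.021,0],[-0.0035,-0.021,0],[-0.0035,-0.021,0],[-0.0035,-0.0217,0],[0,0,0],[0,0,-0.03],[0,0,-0.03],[0,0,-0.025]], yaw=[0,0.107,0.107,0.106,0.106,0.106,0,0,0,0])

```text
time: 20.05
ee_pos: [0.461, 0.0439, 0.2476]
tcp_rot: [-177.8, 0.0, 112.0]
wrist_force: [0.1, 0.9, 0.5]
opening: 0.0467
grasp_force: 0.0
```

Request:
move_arm(jaw=[0.45,0.9,1,1,1], delta_pos=[[0,0,0],[0,0,0],[0,0,0],[0,0,0],[0,0,0]], yaw=[0,0,0,0,0], force=60)

```text
time: 20.47
ee_pos: [0.4614, 0.044, 0.2512]
tcp_rot: [-177.9, 0.0, 112.1]
wrist_force: [-4.9, -0.9, 6.5]
opening: 0.0188
grasp_force: 58.7
```

Request:
move_arm(jaw=[1,1,1,1,1,1,1,1,1,1], delta_pos=[[0,-0.0005,0],[0.0001,-0.0005,0],[0.0001,-0.0006,0],[0,-0.0006,0],[0,-0.0006,0],[-0.0001,-0.0006,0],[-0.0001,-0.0005,0],[-0.0002,-0.0005,0],[-0.0002,-0.0005,0],[0,0,0]], yaw=[-0.1,-0.1,-0.1,-0.1,-0.1,-0.1,-0.1,-0.1,-0.1,0])

```text
time: 21.3
ee_pos: [0.4602, 0.0386, 0.2511]
tcp_rot: [-177.9, 0.1, 60.1]
wrist_force: [-10.0, -3.8, 9.5]
opening: 0.0186
grasp_force: 59.7
```

```bash
python3 - <<'E'
from h import *
st();print(bot.get_obs()['torque'])
for c in('scene','top'):
    camera(c)
    for t,z in(('book',.0695),('plate_face',.045)):
        print(c,t,[(x['xy'],round(x['confidence'],2),atz(c,x['xy'],z).round(4)) for x in pinpoint(c,t)[:2]])
E
```

```text
{'time': 21.3, 'q': [4.527, -6.185, -17.989, 80.011, 1.114, 124.368], 'ee_pos': [0.46, 0.039, 0.251], 'tcp_rot': [-177.873, 0.105, 60.144], 'wrist_force': [-10.008, -3.843, 9.472], 'opening': 0.019, 'grasp_force': 59.729}
[-0.79287188  2.19232686  0.15256347]
scene book [([252.3, 336.0], 0.95, array([0.5914, 0.0247, 0.0695])), ([373.3, 159.6], 0.94, array([ 0.6271, -0.545 ,  0.0695]))]
scene plate_face [([256.4, 340.9], 0.72, array([0.588 , 0.0198, 0.045 ]))]
top book [([450.2, 228.8], 0.85, array([ 0.6309, -0.5494,  0.0695])), ([202.6, 175.4], 0.78, array([0.7788, 0.0978, 0.0695]))]
top plate_face [([228.2, 246.2], 0.83, array([0.5932, 0.0296, 0.045 ]))]
```

Request:
move_arm(jaw=[1,1,1,1,1,1], delta_pos=[[-0.0008,-0.0006,0],[-0.0003,-0.0005,0],[-0.0003,-0.0005,0],[-0.0003,-0.0004,0],[-0.0003,-0.0004,0],[0,0,0]], yaw=[-0.1,-0.1,-0.1,-0.1,-0.1,0])

```text
time: 22.1
ee_pos: [0.4578, 0.0365, 0.2511]
tcp_rot: [-177.8, 0.1, 31.5]
wrist_force: [-14.2, -2.3, 11.7]
opening: 0.0185
grasp_force: 60.1
```

```bash
python3 - <<'E'
from h import *
st();print(bot.get_obs()['torque'])
for c in('scene','top'):
    camera(c)
    for t,z in(('book',.0695),('plate_face',.045),('pawl_tab',.118)):
        print(c,t,[(x['xy'],round(x['confidence'],2),atz(c,x['xy'],z).round(4)) for x in pinpoint(c,t)[:2]])
E
```

```text
{'time': 22.1, 'q': [4.106, -6.986, -18.714, 79.385, 1.877, 152.559], 'ee_pos': [0.458, 0.037, 0.251], 'tcp_rot': [-177.822, 0.123, 31.531], 'wrist_force': [-14.2, -2.324, 11.689], 'opening': 0.018, 'grasp_force': 60.114}
[-0.23643368  2.94904752  0.30742526]
scene book [([371.3, 159.4], 0.88, array([ 0.6318, -0.543 ,  0.0695])), ([151.2, 323.7], 0.76, array([0.7797, 0.1076, 0.0695]))]
scene plate_face [([257.5, 340.9], 0.69, array([0.5862, 0.0186, 0.045 ]))]
scene pawl_tab [([279.2, 396.4], 0.45, array([0.4631, 0.1134, 0.118 ]))]
top book [([201.1, 174.1], 0.8, array([0.7824, 0.1019, 0.0695])), ([229.5, 244.5], 0.72, array([0.5938, 0.0223, 0.0695]))]
top plate_face [([228.4, 245.0], 0.59, array([0.5964, 0.0291, 0.045 ])), ([231.5, 276.0], 0.54, array([0.5151, 0.0194, 0.045 ]))]
top pawl_tab [([375.6, 285.2], 0.71, array([ 0.4827, -0.3445,  0.118 ])), ([230.8, 246.0], 0.34, array([0.5823, 0.0111, 0.118 ]))]
```

Request:
move_arm(jaw=[1,1,1,1], delta_pos=[[-0.0005,-0.0002,0],[-0.0004,-0.0002,0],[-0.0002,-0.0001,0],[0,0,0]], yaw=[-0.06,-0.06,-0.04,0])

```text
time: 22.83
ee_pos: [0.4568, 0.0362, 0.2511]
tcp_rot: [-177.8, 0.1, 22.6]
wrist_force: [-13.8, -0.0, 10.2]
opening: 0.019
grasp_force: 60.1
```

```bash
python3 - <<'E'
from h import *
st();print(bot.get_obs()['torque'])
E
```

```text
{'time': 22.833, 'q': [4.032, -7.331, -19.023, 79.11, 2.028, 161.435], 'ee_pos': [0.457, 0.036, 0.251], 'tcp_rot': [-177.822, 0.115, 22.586], 'wrist_force': [-13.79, -0.007, 10.16], 'opening': 0.019, 'grasp_force': 60.095}
[-0.10410208  2.89721603  0.36785631]
```

Request:
move_arm(jaw=[0.8,0.6,0.45,0.45,0.45,0.45,0.45,0.45,0.45,0.45], delta_pos=[[0,0,0],[0,0,0],[0,0,0],[0,0,0],[0,0,0.02],[0,0,0.035],[0,0,0.035],[-0.02,-0.015,0.035],[-0.03,-0.02,0.03],[-0.02,-0.015,0]], yaw=[0,0,0,0,0,0,0,0,0,0])

```text
time: 23.67
ee_pos: [0.3909, -0.0116, 0.4057]
tcp_rot: [-178.1, -0.4, 22.8]
wrist_force: [0.3, 0.8, 0.7]
opening: 0.047
grasp_force: 0.0
```

```bash
python3 - <<'E'
from h import *
st()
save('wrist','w7.png');m=camera_model('wrist');im=cv2.imread('pics/w7.png')
kx=pinpoint('wrist','knob_grip');print(kx[:1])
x,y=np.array(kx[0]['xy']).round().astype(int)
g=cv2.GaussianBlur(im,(3,3),0).max(axis=2)
k=(g<45).astype(np.uint8);w=np.zeros_like(k);cv2.circle(w,(int(x),int(y)),36,1,-1);k&=w
n,lab,s,_=cv2.connectedComponentsWithStats(k);i=1+s[1:,4].argmax();p=np.argwhere(lab==i)[:,::-1].astype(np.float32)
W=np.array([atz('wrist',q,.105,m)[:2] for q in p]);c=W.mean(0);e,v=np.linalg.eigh(np.cov((W-c).T));d=v[:,1];print('bar',len(p),c,np.sqrt(e),np.degrees(np.arctan2(d[1],d[0]))%180)
for t,z in(('pawl_tab',.118),('book',.0695),('plate_face',.045)):
    print(t,[(r['xy'],round(r['confidence'],2),atz('wrist',r['xy'],z).round(4)) for r in pinpoint('wrist',t)[:2]])
for c in('scene','top'):
    camera(c)
    for t,z in(('book',.0695),('plate_face',.045),('pawl_tab',.118),('glue_stick',0),('notebook',.08)):
        print(c,t,[(r['xy'],round(r['confidence'],2),atz(c,r['xy'],z).round(4)) for r in pinpoint(c,t)[:3]])
E
```

```text
{'time': 23.667, 'q': [-2.244, -16.238, -9.332, 97.399, 1.913, 154.977], 'ee_pos': [0.391, -0.012, 0.406], 'tcp_rot': [-178.058, -0.362, 22.764], 'wrist_force': [0.293, 0.811, 0.651], 'opening': 0.047, 'grasp_force': 0.0}
[{'xy': [294.8, 129.5], 'confidence': 0.92}]
bar 1366 [0.45405258 0.04064908] [0.00698263 0.01287208] 34.57799351041737
pawl_tab [([209.4, 79.9], 0.91, array([0.463 , 0.1075, 0.118 ]))]
book []
plate_face []
scene book [([252.2, 337.1], 0.76, array([0.5901, 0.0267, 0.0695])), ([152.5, 323.5], 0.66, array([0.7778, 0.1059, 0.0695])), ([306.3, 374.4], 0.26, array([0.4581, 0.0369, 0.0695]))]
scene plate_face [([259.1, 342.7], 0.57, array([0.5811, 0.0202, 0.045 ])), ([306.1, 371.6], 0.32, array([0.4681, 0.0231, 0.045 ]))]
scene pawl_tab [([281.3, 394.5], 0.54, array([0.4619, 0.1087, 0.118 ]))]
scene glue_stick [([374.1, 309.5], 0.7, array([ 0.4322, -0.1937,  0.    ])), ([281.8, 392.9], 0.51, array([0.4969, 0.0685, 0.    ]))]
scene notebook [([407.0, 233.0], 0.82, array([ 0.4452, -0.3614,  0.08  ])), ([283.7, 375.8], 0.45, array([0.4892, 0.0649, 0.08  ]))]
top book [([447.6, 229.0], 0.89, array([ 0.6304, -0.5425,  0.0695])), ([199.8, 174.2], 0.69, array([0.7822, 0.1053, 0.0695])), ([228.0, 247.3], 0.61, array([0.5866, 0.026 , 0.0695]))]
top plate_face [([231.5, 243.8], 0.48, array([0.5995, 0.0211, 0.045 ]))]
top pawl_tab [([378.2, 286.7], 0.35, array([ 0.479 , -0.3508,  0.118 ]))]
top glue_stick [([311.4, 307.1], 0.64, array([ 0.4355, -0.1868,  0.    ]))]
top notebook [([379.8, 299.5], 0.96, array([ 0.4497, -0.3587,  0.08  ]))]
```

The bar settled at about 35°, one fall-back onto the tooth. That puts the plate about 4–5 mm back. The pawl is down, the book is in place, and the notebook and glue stick have not moved. I hand in.

```bash
python3 -c "
from workcell import bot
print(bot.job_done())"
```

```text
the job is handed in; nothing more can be done
None
```

I handed the job in at about 24 s of the 72 s; no verdict came back. The book stands spine up between the jaws with the pawl down, and I estimate the plate is pushed back 4–5 mm (from knob angle and torque, not measured directly). The notebook and glue stick were not disturbed.

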